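# Refit the adjusting handle of the bench rolling mill

### The arm

A 6-joint arm with a two-finger parallel gripper is mounted at the origin on a cart in front of the work surface, level with it; the furniture and walls round the work are solid. World frame = base frame: x ahead of the robot, y to its left, z up, the work surface at z = 0. Lengths are in m, angles in rad, forces in N, time in s.
With the tool pointing down it reaches from about 0.275 to 0.875 m from the base axis. Payload 12.5 kg.
Tool frame: the origin (TCP) lies at the very end of the fingers, on their centre line; the grasp point (between the pads) lies 19 mm behind it; x points along the fingers, y is the direction in which the jaws open and shut, and the axes are right-handed (so a half turn about x gives the same grasp; the last joint's range is limited). The gripper opens to 85 mm and grips with 20 to 120 N. Pads are 22 mm wide; open, the fingers measure 114 mm over their backs; the gripper's body (76 mm by 85 mm) begins 54 mm behind the grasp point. The pads swing forward as they close: fully open they stand 13 mm farther back than shut.
Start: joints at [1.196, 0.351, 1.652, -0, 1.139, -0.085], TCP at [0.157, 0.527, 0.231] pointing down, gripper open.
Joint ranges: [-2.75, 2.75], [-0.79, 2.1], [0.01, 2.65], [-1.57, 4.71], [0.07, 3.14], [-2.87, 2.87]. Speed limits (rad/s): [2.22, 2.22, 2.79, 3.14, 3.14, 3.14].

### API

Orientations are given as a unit quaternion [w, x, y, z].
In Python, from cell import arm, claw, solver, get_state, imaging, ticket gives the robot as it stands. Calls block until the motion is done:
- arm.movep(position, orientation): joint-space move of the TCP to a pose.
- arm.move_straight(position, feed=0.15, ori=None, f_stop=None): straight line of the TCP; ori=None keeps the orientation; feed is the mean speed in m/s. With f_stop (N) it stops when the force on the tool has changed by that much, and returns True; else False.
- arm.movej(angles): joint-space move.
- claw.ungrasp() and claw.grab(): open the fingers fully, or close them until they stop; the grip force is fixed at half the most.
- arm.wait(seconds).
- solver.solve_ik(position, orientation): joint angles nearest the present ones, or None.
- get_state(): the state.
- imaging.get_image(name): name is "side" or "top" or "wrist"; returns the picture (400x640x3 uint8, red, green, blue); there is no depth.
- imaging.camera_params(name): a dict with "camera_matrix" (3x3 intrinsics, pixels), "view" (4x4, takes a point from world to camera coordinates); the wrist camera has in their place "T_tool_cam" (4x4, takes a point from camera to tool coordinates, whose origin is the TCP and whose axes are the tool frame's). Camera axes: x right, y down, z forward; pixel columns grow to the right and rows downward; lengths in m; the calibration is good to about 2 mm. A picture is of the moment at which its call begins: read the wrist's pose just before it. camera_params takes no time and is no camera call.
A pose or a line that the arm cannot do raises arm.PlanningError and nothing moves.
- ticket.job_done(): hands the job in, once; it reports no verdict.
The state is a dict: "clock": time; "qpos": joint angles; "dq": joint speeds; "effort": joint torques, N m; "tcp_pos": TCP position; "tcp_rot": TCP orientation; "contact_force": force on the tool from outside, world axes, zero at the start; "moment": the same for the moment, N m; "gripper_width": opening from 0.0 (shut) to 1.0 (fully open).
Only numpy, scipy, OpenCV 4.12 (cv2) and the standard library are available. Lean on these libraries where they do the work, as an engineer would, in place of code of your own. Each camera call takes 0.05 s, during which the arm holds its last target.

### The job

Put the red T-handle back on the brass square spindle on top of the small rolling mill: turn it so that its square bore matches the spindle and lower it until it sits fully home, its hub down on the steel collar, then let go. Leave the tin of findings, the ring clamp and the pumice stone where they are.

Things in the scene. Friction and masses are not known exactly. Their poses are not given: they have to be found in the camera images.
- handle_center (a point): Red T-handle, 0.16 kg, standing on its hub; this point is on its axis, half-way up (31 mm of 62). z up, x along the bar. Steel hub 36 x 36 x 30 mm (sides along x, y) with a square bore 17 x 17 mm (sides along x, y), 26 mm deep, open at the underside. On it a neck 22 x 14 mm (x, y), 30 to 40 mm above the underside, then the grip bar, 84 mm long (x), 14 mm wide (y), 40 to 62 mm up.
- spindle_foot (a point): Foot of the mill's brass square spindle, on its axis, at the top of the round steel collar (42 mm across, 92 mm above the bench) on which the hub rests when home. Spindle upright (z), 14 x 14 mm, sides along this x and y, 24 mm tall, the last 6 mm tapering to 9 mm. Turns about z only against friction (0.12 N m). The handle fits in any of four quarter turns.
- mill: Small grey rolling mill, fixed to the bench, with two level steel rolls; base 80 x 110 mm (x, y), top bridge 56 x 96 mm, its top at 86 mm, the collar and spindle standing on it in the middle. Origin at the centre of the underside, z up, y along the rolls. A lamp shade hangs over the mill, 620 mm above the bench.
- findings_tin: low round tin with rings in it, 66 mm across, 37 mm high; origin at the centre of its underside. Bystander.
- ring_clamp: wooden ring clamp, 24 x 121 x 24 mm, lying along its y axis; origin at the centre of its underside. Bystander.
- pumice: small grey-brown pumice stone, 29 x 30 x 27 mm; origin at the centre of its underside. Bystander.
- handle: The same T-handle; origin at the centre of the hub's underside, on the bore's axis; axes as handle_center.
- tube_lamp: Grey tube lamp, fixed, not part of the job: its head hangs low over the bench, reaching from the wall towards the robot to x = 0.49, between y = -0.10 and 0.13, from 170 to 400 mm above the bench. The arm must pass round it, nearer the robot, or over it. Origin at x 0.67, y -0.23, 159 mm up.
Not all that is in view belongs to the job. There is more than one size of the handle; the job needs the middle-sized.

How it is judged:
At the end, for the whole second after the job is handed in: The handle stands upright (within 0.1 rad) on the spindle, its hub's underside within 3 mm of the collar's top face and its bore within 4 mm of the spindle's axis, at rest (horizontal distance between handle and spindle_foot below 0.004 m and z of handle in the frame of spindle_foot between -0.003 and 0.003 m and angle between handle's own z axis and vertical below 0.1 rad and linear speed of handle below 0.02 m/s); the robot touches nothing.
It fails at once if the tin of findings is moved by more than 30 mm (distance of findings_tin from where it was at the start of the episode above 0.03 m).
It fails at once if the ring clamp is moved by more than 30 mm (distance of ring_clamp from where it was at the start of the episode above 0.03 m).
It fails at once if the pumice stone is moved by more than 30 mm (distance of pumice from where it was at the start of the episode above 0.03 m).
It also fails if it takes over 45 s, if anything falls off the work surface, if the arm or the gripper's body presses on something with over 40 N, if the wrist force passes 120 N, or if a joint passes its speed limit or range.

## Working session

There is one attempt and no reset: what is moved stays moved. The work goes in short steps, each a Python script; the robot and the scene stay as the last script left them, time stands still between calls to the robot, and variables do not carry over. Pictures are saved under pics/ and viewed, and the job is handed in when it is done.

```bash
mkdir -p pics; python3 - <<'E'
from cell import arm, claw, solver, get_state, imaging, ticket
import cv2,numpy as np
np.set_printoptions(precision=4,suppress=True)
s=get_state();print(s['clock'],s['tcp_pos'],s['tcp_rot'])
for n in ['side','top','wrist']:
    im=imaging.get_image(n);cv2.imwrite(f'pics/{n}0.png',im[:,:,::-1])
    p=imaging.camera_params(n);print(n,p)
E
```

```text
0.0 [0.157  0.5268 0.2308] [ 0.6996  0.1017  0.6998 -0.1025]
side {'camera_matrix': array([[424.7492,   0.    , 316.5155],
       [  0.    , 424.7492, 201.2409],
       [  0.    ,   0.    ,   1.    ]]), 'view': array([[ 0.9634, -0.2675,  0.0159, -0.5492],
       [-0.1127, -0.4582, -0.8817,  0.1154],
       [ 0.2432,  0.8476, -0.4716,  0.9928],
       [ 0.    ,  0.    ,  0.    ,  1.    ]])}
top {'camera_matrix': array([[362.1629,   0.    , 314.1264],
       [  0.    , 362.1629, 201.8352],
       [  0.    ,   0.    ,   1.    ]]), 'view': array([[-0.0279, -0.9993,  0.0242, -0.1098],
       [-0.9933,  0.025 , -0.1127,  0.544 ],
       [ 0.1121, -0.0272, -0.9933,  1.0244],
       [ 0.    ,  0.    ,  0.    ,  1.    ]])}
wrist {'camera_matrix': array([[312.4606,   0.    , 316.7218],
       [  0.    , 312.4606, 200.1988],
       [  0.    ,   0.    ,   1.    ]]), 'T_tool_cam': array([[-0.0009, -0.3235,  0.9462, -0.1434],
       [ 1.    ,  0.0013,  0.0015, -0.0006],
       [-0.0017,  0.9462,  0.3235, -0.0851],
       [ 0.    ,  0.    ,  0.    ,  1.    ]])}
```

View pics/side0.png

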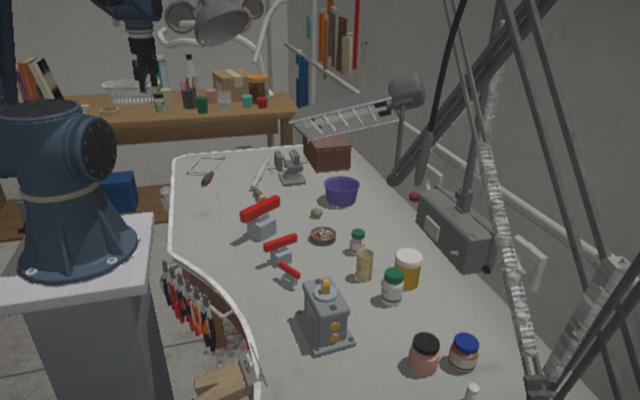

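View pics/top0.png

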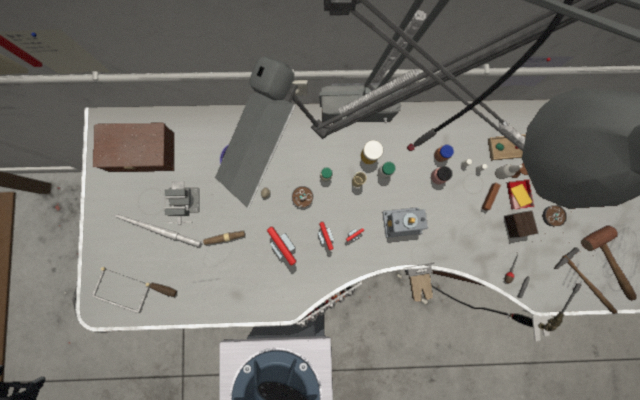

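View pics/wrist0.png

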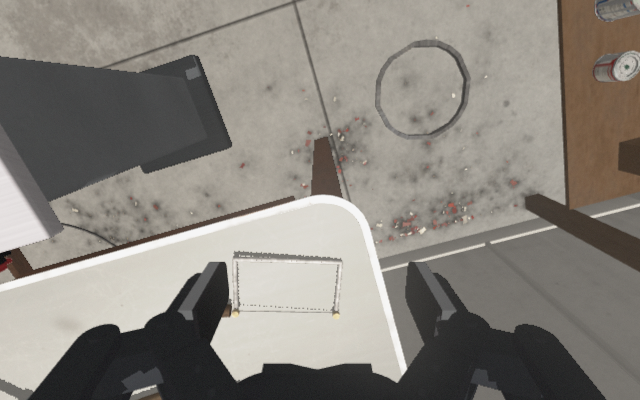

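Three red T-handle candidates in the top view: a large one at (282,246), a middle one at (326,236) and a small one at (355,235). The spindle is on the mill at (408,218). I'll enlarge the view and measure the bar lengths.

```bash
python3 - <<'E'
import cv2,numpy as np
t=cv2.imread('pics/top0.png');s=cv2.imread('pics/side0.png')
a=cv2.resize(t[195:275,250:440],None,fx=4.2,fy=4.2,interpolation=cv2.INTER_CUBIC)[:, :798]
cv2.imwrite('pics/topc.png',a)
cv2.imwrite('pics/sidec.png',cv2.resize(s[185:360,230:380],None,fx=3.4,fy=3.4,interpolation=cv2.INTER_CUBIC))
E
```

```text
(no output)
```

View pics/topc.png

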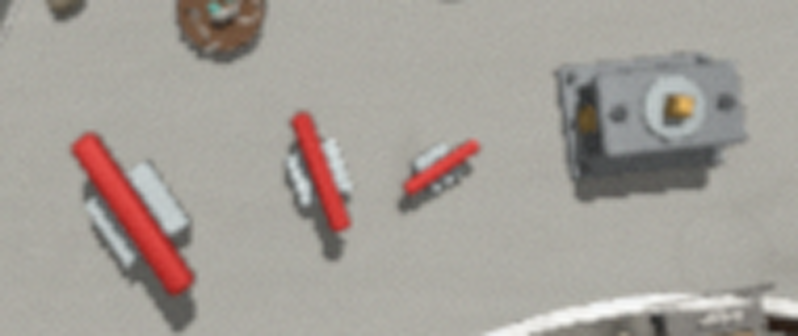

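View pics/sidec.png

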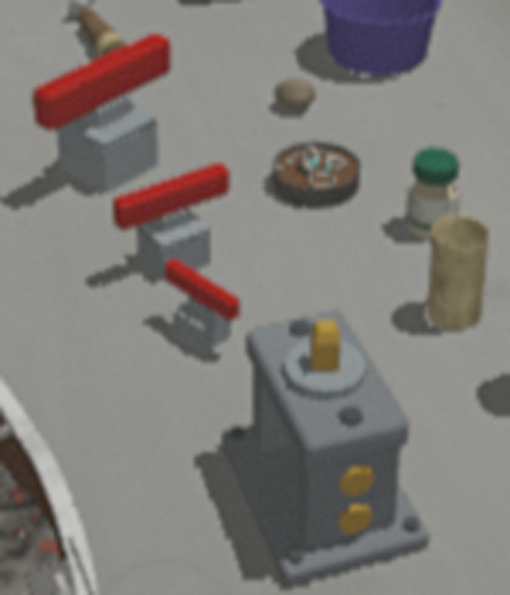

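The crops show the three handles standing on their hubs. The middle one is at top (326,236) and its bar runs from about (321.7,222.6) to (331.4,249). I'll work out its metric length, the handle and spindle poses, and the other candidates' sizes.

```bash
cat > h.py <<'E'
import cv2,numpy as np
from cell import arm, claw, solver, get_state, imaging, ticket
from scipy.spatial.transform import Rotation as R
np.set_printoptions(precision=4,suppress=True)
def cam(n):
    p=imaging.camera_params(n);K=p['camera_matrix']
    if n!='wrist': return K,p['view']
    s=get_state();T=np.eye(4);w,x,y,z=s['tcp_rot'];T[:3,:3]=R.from_quat([x,y,z,w]).as_matrix();T[:3,3]=s['tcp_pos']
    return K,np.linalg.inv(T@p['T_tool_cam'])
def toplane(KV,uv,z):
    K,V=KV;d=V[:3,:3].T@np.linalg.solve(K,[uv[0],uv[1],1]);c=-V[:3,:3].T@V[:3,3]
    return c+d*(z-c[2])/d[2]
def proj(KV,P):
    K,V=KV;P=np.atleast_2d(P);q=(V[:3,:3]@P.T+V[:3,3:4]);u=K@q;return (u[:2]/u[2]).T
def quat_down(a):
    # tool x down, tool y (jaw) at world angle a
    X=np.array([0,0,-1.]);Y=np.array([np.cos(a),np.sin(a),0]);Z=np.cross(X,Y)
    q=R.from_matrix(np.c_[X,Y,Z]).as_quat();return np.array([q[3],q[0],q[1],q[2]])
def redblobs(im,amin=15):
    hsv=cv2.cvtColor(im,cv2.COLOR_RGB2HSV)
    m=(((hsv[...,0]<8)|(hsv[...,0]>172))&(hsv[...,1]>150)&(hsv[...,2]>90)).astype(np.uint8)
    n,l,st,c=cv2.connectedComponentsWithStats(m);return [(c[i],st[i],l==i) for i in range(1,n) if st[i][4]>amin]
E
python3 - <<'E'
from h import *
im=cv2.imread('pics/top0.png')[:,:,::-1].copy();KV=cam('top')
for c,st,m in redblobs(im):
    ys,xs=np.nonzero(m);r=cv2.minAreaRect(np.c_[xs,ys].astype(np.float32));b=cv2.boxPoints(r)
    e=sorted([(np.linalg.norm(b[i]-b[(i+1)%4]),i) for i in range(4)]);i=e[0][1]
    m1=(b[i]+b[(i+1)%4])/2;m2=(b[(i+2)%4]+b[(i+3)%4])/2
    A=toplane(KV,m1,.06);B=toplane(KV,m2,.06);print(c,st[4],toplane(KV,c,.058),'len',np.linalg.norm(A-B),'ang',np.degrees(np.arctan2(*(B-A)[:2][::-1])))
KV2=cam('side')
print('spindle top', toplane(KV,[250+681/4.2,195+104/4.2],.116), 'side',toplane(KV2,[230+325/3.4,185+323/3.4],.116))
print('collar c', toplane(KV,[250+674/4.2,195+107/4.2],.092), 'side',toplane(KV2,[230+324/3.4,185+368/3.4],.092))
E
```

```text
[517.4302 184.1628] 86 [ 0.5747 -0.7146  0.058 ] len 0.05282655020203516 ang 88.62082443197546
[325.807  235.9649] 114 [ 0.4404 -0.1536  0.058 ] len 0.07794850680045107 ang -161.12218230653863
[281.3274 245.9431] 281 [ 0.416  -0.0281  0.058 ] len 0.11926988644940734 ang -146.55623005616846
[354.2128 234.766 ] 47 [ 0.4416 -0.234   0.058 ] len 0.05267635594640297 ang 120.5157738403567
[509.7 274.1] 20 [ 0.3192 -0.6689  0.058 ] len 0.014976613259708284 ang -105.55515561899495
spindle top [ 0.4763 -0.3838  0.116 ] side [ 0.4777 -0.3837  0.116 ]
collar c [ 0.4758 -0.3862  0.092 ] side [ 0.4761 -0.3896  0.092 ]
```

The middle one's bar measures about 78 mm from mask edges, against 119 mm and 53 mm for the others. That fits 84 mm with the edge loss, so it is the one. It stands at roughly (0.440,-0.154), with the mill at roughly (0.476,-0.386). I'll go round the lamp on the robot side and look with the wrist camera.

```bash
python3 - <<'E'
from h import *
a=np.radians(109)
print(R.from_quat(np.roll(get_state()['tcp_rot'],-1)).as_matrix())
for p,aa in [([.22,.28,.26],1.9),([.40,-.167,.22],a),([.43,-.386,.28],a)]:
    print(p,solver.solve_ik(p,quat_down(aa)))
arm.movep([.22,.28,.26],quat_down(1.9));print(get_state()['clock'])
arm.movep([.40,-.167,.22],quat_down(a));s=get_state();print(s['clock'],s['tcp_pos'],s['qpos'],s['contact_force'])
KV=cam('wrist');im=imaging.get_image('wrist');np.savez('pics/w1.npz',im=im,K=KV[0],V=KV[1]);cv2.imwrite('pics/w1.png',im[:,:,::-1])
E
```

```text
[[-0.0003  0.2857  0.9583]
 [-0.0008  0.9583 -0.2857]
 [-1.     -0.0009 -0.0001]]
[0.22, 0.28, 0.26] [ 0.7739 -0.0564  2.0593 -0.      1.1386 -1.1261]
[0.4, -0.167, 0.22] [-0.503   0.1507  1.9476 -0.      1.0432 -2.4054]
[0.43, -0.386, 0.28] [-0.8121  0.3576  1.5181 -0.      1.2659 -2.7145]
1.1583
2.9167 [ 0.4002 -0.1663  0.22  ] [-0.5013  0.1506  1.9477  0.0002  1.0433 -2.4047] [-0.6639  1.0318 -0.0848]
```

View pics/w1.png

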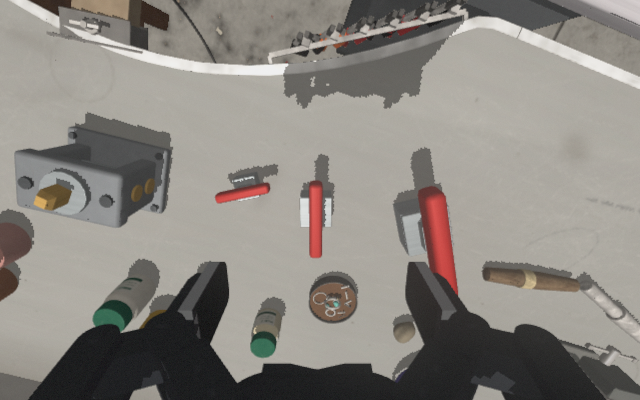

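The wrist view shows the middle handle at (316,220) with its bar vertical in the image, so the jaw yaw is about right. The small one is at (243,191), the big one at (435,235), the spindle at (50,192) and the tin at (333,297). I'll fit a bar silhouette model for the handle pose, then look at the spindle up close.

```bash
cat >> h.py <<'E'
from scipy.optimize import minimize
def box(x,y,yaw,l,w,z0,z1):
    c,s=np.cos(yaw),np.sin(yaw)
    return np.array([[x+c*a-s*b,y+s*a+c*b,z] for a in(-l/2,l/2) for b in(-w/2,w/2) for z in(z0,z1)])
def fit(KVs,masks,x0,dims,sc=(.003,.003,.05)):
    def cost(p):
        t=0
        for KV,m in zip(KVs,masks):
            hull=cv2.convexHull(proj(KV,box(*p,*dims)).astype(np.float32))[:,0]
            img=np.zeros(m.shape,np.uint8);cv2.fillConvexPoly(img,np.round((hull*8+3.5)*16).astype(np.int32),1,shift=4) if 0 else None
            S=4;H=np.zeros((m.shape[0]*S,m.shape[1]*S),np.uint8)
            cv2.fillConvexPoly(H,np.round(((hull+.5)*S-.5)*16).astype(np.int32),255,cv2.LINE_8,4)
            f=cv2.resize(H,m.shape[::-1],interpolation=cv2.INTER_AREA)/255.
            t+=np.abs(f-m).sum()/m.sum()
        return t
    x0=np.array(x0);sim=np.vstack([x0]+[x0+np.eye(3)[i]*sc[i] for i in range(3)])
    r=minimize(cost,x0,method='Nelder-Mead',options=dict(initial_simplex=sim,maxiter=150,xatol=1e-5));return r.x,r.fun
E
python3 - <<'E'
from h import *
d=np.load('pics/w1.npz');KVw=(d['K'],d['V']);KVt=cam('top')
imt=cv2.imread('pics/top0.png')[:,:,::-1].copy()
def near(im,u): return min(redblobs(im),key=lambda b:np.hypot(*(b[0]-u)))[2].astype(float)
mw=near(d['im'],(316,220));mt=near(imt,(326,236))
dims=(.084,.014,.040,.062)
x0=[.44,-.154,np.radians(19)]
print('wrist',fit([KVw],[mw],x0,dims));print('top',fit([KVt],[mt],x0,dims))
# predicted spindle
arm.movep([.43,-.386,.26],quat_down(np.radians(109)));s=get_state();print(s['clock'],s['tcp_pos'])
KV=cam('wrist');im=imaging.get_image('wrist');np.savez('pics/w2.npz',im=im,K=KV[0],V=KV[1]);cv2.imwrite('pics/w2.png',im[:,:,::-1])
u=proj(KV,[.476,-.386,.1])[0];print(u);x,y=u.astype(int);cv2.imwrite('pics/w2c.png',cv2.resize(im[max(0,y-70):y+70,x-70:x+70,::-1],None,fx=4,fy=4,interpolation=cv2.INTER_CUBIC))
E
```

```text
wrist (array([ 0.4419, -0.1534,  0.3258]), np.float64(0.4077922738485797))
top (array([ 0.4418, -0.1537,  0.3216]), np.float64(0.485139318885449))
3.8667 [ 0.4301 -0.3847  0.2597]
[300.2044 222.0814]
```

View pics/w2c.png

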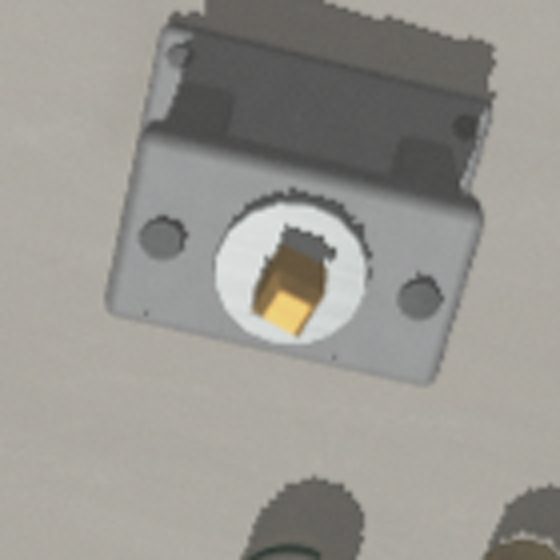

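The wrist and top fits for the handle agree: (0.442,-0.1535), yaw 18.5°. The crop shows the spindle on the collar, its bright top face at crop (288,312) and the collar centred at about (290,272). I'll fit the spindle's shape and yaw next.

```bash
cat >> h.py <<'E'
def spindle(x,y,yaw):
    return np.vstack([box(x,y,yaw,.014,.014,.092,.110),box(x,y,yaw,.009,.009,.110,.116)])
def brass(im,u,r=40):
    hsv=cv2.cvtColor(im,cv2.COLOR_RGB2HSV)
    m=((hsv[...,0]>10)&(hsv[...,0]<32)&(hsv[...,1]>110)).astype(np.uint8)
    n,l,st,c=cv2.connectedComponentsWithStats(m)
    i=min([i for i in range(1,n) if st[i][4]>8],key=lambda i:np.hypot(*(c[i]-u)));return (l==i).astype(float),c[i],st[i]
E
python3 - <<'E'
from h import *
import h
h.box0=h.box
d=np.load('pics/w2.npz');KV=(d['K'],d['V']);m,c,st=brass(d['im'],(300,232));print(c,st)
orig=h.box
h.box=lambda x,y,yaw,*k: np.vstack([orig(x,y,yaw,.014,.014,.092,.110),orig(x,y,yaw,.009,.009,.110,.116)])
for y0 in (0,20,40,60,80): 
    r,f=h.fit([KV],[m],[.476,-.386,np.radians(y0)],(),sc=(.003,.003,.15));print('wrist',r[:2],np.degrees(r[2])%90,f)
d1=np.load('pics/w1.npz');m1,c1,s1=brass(d1['im'],(50,192));print(c1,s1)
r,f=h.fit([(d1['K'],d1['V'])],[m1],r,(),sc=(.003,.003,.15));print('w1',r[:2],np.degrees(r[2])%90,f)
for n,u in(('top',(412,219)),('side',(325,285))):
    im=cv2.imread(f'pics/{n}0.png')[:,:,::-1].copy();mm,cc,ss=brass(im,u);print(cc,ss)
    q,f=h.fit([cam(n)],[mm],r,(),sc=(.003,.003,.15));print(n,q[:2],np.degrees(q[2])%90,f)
# collar ellipse
hsv=cv2.cvtColor(d['im'],cv2.COLOR_RGB2HSV)
w=((hsv[...,2]>195)&(hsv[...,1]<40)).astype(np.uint8);n,l,st,c=cv2.connectedComponentsWithStats(w)
i=min(range(1,n),key=lambda i:np.hypot(*(c[i]-[302,220]))+(st[i][4]<100)*1e3);ct=max(cv2.findContours((l==i).astype(np.uint8),cv2.RETR_EXTERNAL,cv2.CHAIN_APPROX_NONE)[0],key=len)
hl=cv2.convexHull(ct);P=np.array([toplane(KV,p,.092)[:2] for p in hl[:,0].astype(float)])
(cx,cy),rr=cv2.minEnclosingCircle(P.astype(np.float32)*1000);print('collar',cx,cy,rr,st[i])
E
```

```text
[300.7383 228.1121] [294 221  14  14 107]
wrist [ 0.4788 -0.3842] 9.608157656730045 1.5388675096206703
wrist [ 0.4786 -0.3843] 10.349790351630098 1.5434854315557998
wrist [ 0.4825 -0.3833] 14.555296135080347 1.5429356789444753
wrist [ 0.4779 -0.3838] 66.11453727326506 1.7765072384093823
wrist [ 0.4798 -0.3841] 10.758814667899117 1.543412131207623
[ 52.0533 197.0125] [ 34 184  37  26 638]
w1 [ 0.4772 -0.3845] 67.05293329356711 0.09690208371749955
[411.2174 220.0435] [409 218   6   5  23]
top [ 0.4772 -0.3877] 9.698413204061154 0.7234441602728048
[325.1429 286.4592] [322 280   8  14  98]
side [ 0.4775 -0.3839] 72.89701309603316 0.28923569427771106
collar 476.9060974121094 -383.9119873046875 20.198938369750977 [284 203  37  35 615]
```

```bash
python3 - <<'E'
import cv2,numpy as np
d=np.load('pics/w2.npz');im=d['im'];cv2.imwrite('pics/w2d.png',cv2.resize(im[200:250,270:340,::-1],None,fx=10,fy=10,interpolation=cv2.INTER_CUBIC))
E
```

```text
(no output)
```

View pics/w2d.png

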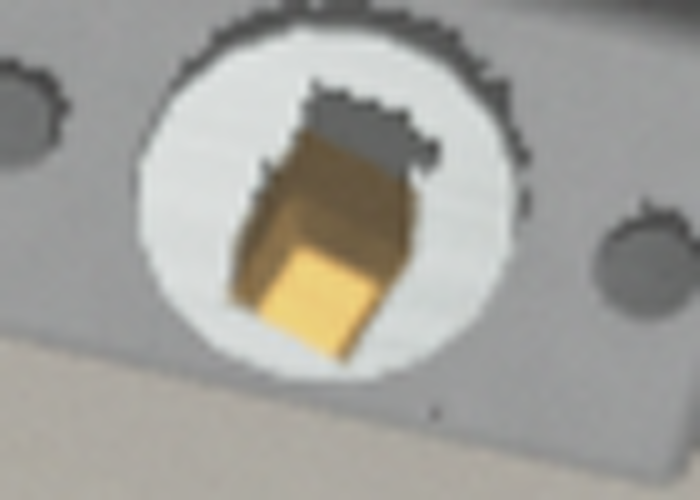

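The w2 mask caught only the bright top face. I'll refit it with the dark sides included, as a check on the yaw of 67° from w1.

```bash
python3 - <<'E'
from h import *
import h
orig=h.box
h.box=lambda x,y,yaw,*k: np.vstack([orig(x,y,yaw,.014,.014,.092,.110),orig(x,y,yaw,.009,.009,.110,.116)])
d=np.load('pics/w2.npz');KV=(d['K'],d['V'])
hsv=cv2.cvtColor(d['im'],cv2.COLOR_RGB2HSV)
m=((hsv[...,1]>75)&(hsv[...,0]>8)&(hsv[...,0]<35));z=np.zeros(m.shape,bool);z[205:245,285:320]=1
m=(m&z).astype(float);ys,xs=np.nonzero(m);print(m.sum(),xs.min(),xs.max(),ys.min(),ys.max())
for y0 in (0,25,50,70):
    r,f=h.fit([KV],[m],[.477,-.384,np.radians(y0)],(),sc=(.003,.003,.2));print(r[:2],np.degrees(r[2])%90,f)
d1=np.load('pics/w1.npz');m1,_,_=brass(d1['im'],(50,192))
for y0 in (0,25,50,70):
    r,f=h.fit([(d1['K'],d1['V']),KV],[m1,m],[.477,-.384,np.radians(y0)],(),sc=(.003,.003,.2));print('both',r[:2],np.degrees(r[2])%90,f)
# top face orientation (bright) 
b=((hsv[...,2]>190)&(hsv[...,1]>90)&z).astype(np.uint8);ys,xs=np.nonzero(b)
bp=cv2.boxPoints(cv2.minAreaRect(np.c_[xs,ys].astype(np.float32)));P=np.array([toplane(KV,p,.116) for p in bp])
print('top face',P.mean(0),[np.degrees(np.arctan2(*(P[(i+1)%4]-P[i])[:2][::-1]))%90 for i in range(4)])
E
```

```text
255.0 294 310 213 235
[ 0.4769 -0.3837] 83.23772857254238 0.14005382545174933
[ 0.477  -0.3835] 82.2016652727559 0.14225297962322184
[ 0.477  -0.3835] 82.41726137857906 0.14394463667820068
[ 0.4769 -0.3837] 81.31020212409008 0.14272971933871587
both [ 0.4771 -0.3841] 78.82668375547753 0.27088199739911945
both [ 0.4771 -0.384 ] 78.64275688092553 0.27417106273328684
both [ 0.4771 -0.384 ] 80.3904320474918 0.27311309009435725
both [ 0.4771 -0.3839] 79.86438713510148 0.27410540194933464
top face [ 0.4766 -0.3836  0.116 ] [np.float64(83.53149554991035), np.float64(80.36490231074043), np.float64(84.03951183277637), np.float64(80.1269565486115)]
```

The position is solid at (0.477,-0.384) from both fits and the collar. The yaw estimates disagree, 67° against 82°, so I'll take one closer view before grasping.

```bash
python3 - <<'E'
from h import *
d=np.load('pics/w2.npz');KV=(d['K'],d['V'])
C=[(300,245),(378,290),(345,362),(258,305)]
P=np.array([toplane(KV,(270+x/10-.45,200+y/10-.45),.116) for x,y in C])
print([ (np.degrees(np.arctan2(*(P[(i+1)%4]-P[i])[:2][::-1]))%90,np.linalg.norm(P[(i+1)%4]-P[i])) for i in range(4)],P.mean(0))
a=np.radians(109);zd=np.array([np.sin(a),-np.cos(a),0])
arm.movep(np.array([.477,-.384,.15])-zd*.05,quat_down(a));arm.wait(.2);s=get_state();print(s['clock'],s['tcp_pos'],s['contact_force'])
KV=cam('wrist');im=imaging.get_image('wrist');np.savez('pics/w3.npz',im=im,K=KV[0],V=KV[1])
u=proj(KV,[.477,-.384,.105])[0];print(u);x,y=u.astype(int);print(x-40,y-35);cv2.imwrite('pics/w3c.png',cv2.resize(im[y-35:y+35,x-40:x+40,::-1],None,fx=8,fy=8,interpolation=cv2.INTER_CUBIC))
E
```

```text
[(np.float64(76.75231900350543), np.float64(0.009153282229654112)), (np.float64(85.86825440313784), np.float64(0.008635883477286145)), (np.float64(73.06093313320876), np.float64(0.010702805526533543)), (np.float64(75.589330853598), np.float64(0.007839354278677985))] [ 0.4767 -0.3835  0.116 ]
4.6333 [ 0.4306 -0.4007  0.1522] [-0.3224 -0.1791 -0.7746]
[316.7141 291.3908]
276 256
```

View pics/w3c.png

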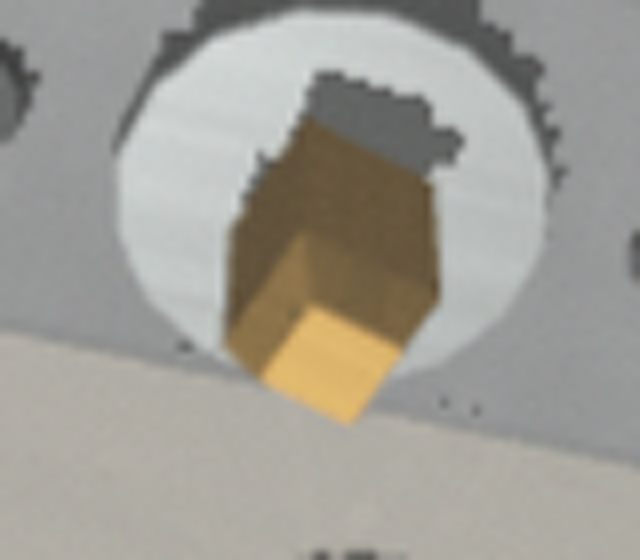

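```bash
python3 - <<'E'
from h import *
import h
d=np.load('pics/w3.npz');KV=(d['K'],d['V'])
px=lambda x,y:(276+x/8-.44,256+y/8-.44)
def ang(A,B):return np.degrees(np.arctan2(*(B-A)[:2][::-1]))%90,np.linalg.norm(B-A)
P=np.array([toplane(KV,px(*c),.116) for c in [(315,303),(402,350),(350,427),(260,380)]])
print([ang(P[i],P[(i+1)%4]) for i in range(4)],P.mean(0))
A,B=[toplane(KV,px(*c),.092) for c in [(313,120),(433,183)]];print('foot',ang(A,B))
orig=h.box
h.box=lambda x,y,yaw,*k: np.vstack([orig(x,y,yaw,.014,.014,.092,.110),orig(x,y,yaw,.009,.009,.110,.116)])
hsv=cv2.cvtColor(d['im'],cv2.COLOR_RGB2HSV)
m=((hsv[...,1]>75)&(hsv[...,0]>8)&(hsv[...,0]<35));z=np.zeros(m.shape,bool);z[268:312,300:335]=1;m=(m&z).astype(float)
for y0 in (50,70,90):
    r,f=h.fit([KV],[m],[.477,-.384,np.radians(y0)],(),sc=(.003,.003,.15));print(r[:2],np.degrees(r[2])%90,f)
E
```

```text
[(np.float64(76.66653189192535), np.float64(0.008779884206098983)), (np.float64(79.92177442963022), np.float64(0.009043862790484235)), (np.float64(77.12689006935828), np.float64(0.00910597665712151)), (np.float64(77.84816372109879), np.float64(0.009104370013285625))] [ 0.477  -0.3837  0.116 ]
foot (np.float64(78.10140260561994), np.float64(0.01317639355405725))
[ 0.4771 -0.3837] 81.1508008042967 0.0678646098208736
[ 0.4773 -0.3836] 81.4821244930003 0.06941289484093349
[ 0.4772 -0.3837] 82.04913777931988 0.0685087868000226
```

Spindle: (0.4771,-0.3838), yaw about 78.5° (equivalent to -11.5°). The corners, foot edge and silhouette agree to about 3°, and the fit allows ±14°. Now I'll approach the handle with force stops, because the lamp is close, and grasp across the bar.

```bash
python3 - <<'E'
from h import *
a=np.radians(108.5);q=quat_down(a);hx=np.array([.442,-.1536])
arm.movep([.41,-.165,.16],q)
print(arm.move_straight([*hx,.11],feed=.1,f_stop=15),get_state()['contact_force'])
arm.wait(.2)
r=arm.move_straight([*hx,.035],feed=.08,f_stop=12);s=get_state();print(r,s['clock'],s['tcp_pos'],s['contact_force'])
if not r:
    claw.grab();s=get_state();print(s['clock'],s['gripper_width'],s['tcp_pos'],s['contact_force'])
    for n in('side','wrist'):
        im=imaging.get_image(n);cv2.imwrite(f'pics/g_{n}.png',im[:,:,::-1])
    cv2.imwrite('pics/g_sc.png',cv2.resize(cv2.imread('pics/g_side.png')[190:310,220:360],None,fx=4,fy=4))
E
```

```text
False [-0.0605  0.6657  0.3625]
False 7.675 [ 0.4423 -0.1537  0.0354] [0.525  0.0538 0.1996]
8.3333 0.15110497656176247 [ 0.4421 -0.1536  0.0352] [-1.1976  0.2318  3.8972]
```

```bash
ls pics
```

```text
g_sc.png
g_side.png
g_wrist.png
side0.png
sidec.png
top0.png
topc.png
w1.npz
w1.png
w2.npz
w2.png
w2c.png
w2d.png
w3.npz
w3c.png
wrist0.png
```

View pics/g_sc.png

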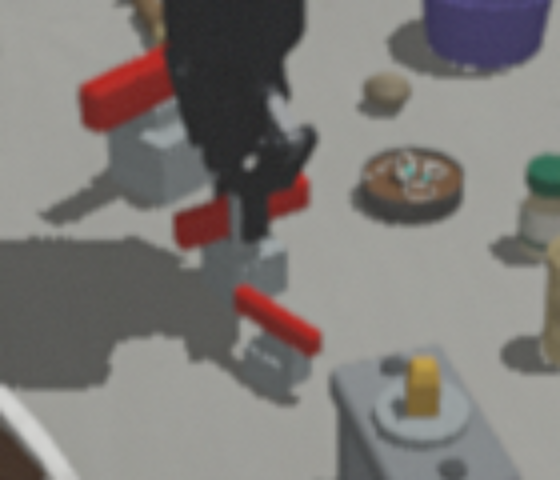

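View pics/g_wrist.png

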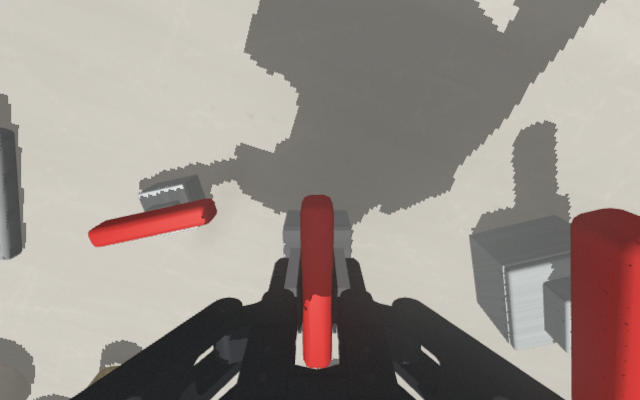

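The grasp is good: the fingers are on the bar, upright and centred. The bar spans wrist rows 195–367 at column 317. I'll check the along-bar offset, lift, and carry it over the spindle with a -30° turn.

```bash
python3 - <<'E'
from h import *
KV=cam('wrist');s=get_state();t=s['tcp_pos'];w=s['tcp_rot'];M=R.from_quat(np.roll(w,-1)).as_matrix();b=M[:,2]*[1,1,0];b/=np.linalg.norm(b)
for l in(-.042,.042):
  for z in(.040,.062): print(l,z,proj(KV,[*(t+b*l)[:2],z])[0], proj(KV,[*(t+b*(l+.003*np.sign(l)))[:2],z])[0])
arm.move_straight([t[0],t[1],.18],feed=.12,f_stop=25)
s=get_state();print(s['clock'],s['tcp_pos'],s['gripper_width'],s['contact_force'])
sp=[.4771,-.3838]
arm.movep([*sp,.185],quat_down(np.radians(78.5)));arm.wait(.3)
s=get_state();print(s['clock'],s['tcp_pos'],s['qpos'],s['contact_force'],s['gripper_width'])
for n in('side','wrist'):
    im=imaging.get_image(n);cv2.imwrite(f'pics/c_{n}.png',im[:,:,::-1])
cv2.imwrite('pics/c_sc.png',cv2.resize(cv2.imread('pics/c_side.png')[200:360,230:390],None,fx=3.7,fy=3.7))
E
```

```text
-0.042 0.04 [315.4167 191.3892] [315.4191 185.1789]
-0.042 0.062 [315.2487 207.845 ] [315.2501 200.7166]
0.042 0.04 [315.3624 336.818 ] [315.3608 341.1665]
0.042 0.062 [315.2171 370.2849] [315.2162 375.0133]
9.7917 [ 0.4418 -0.1534  0.1794] 0.14954325469785543 [-0.1737 -0.2168 -1.6948]
11.0167 [ 0.4774 -0.383   0.1853] [-0.7522  0.5099  1.5289  0.      1.1025 -2.1237] [ 0.5979 -0.1019 -1.0987] 0.1537006335036773
```

View pics/c_sc.png

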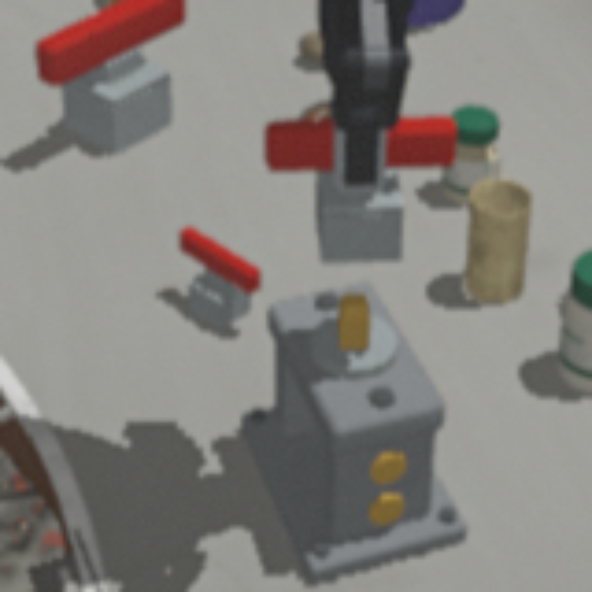

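View pics/c_wrist.png

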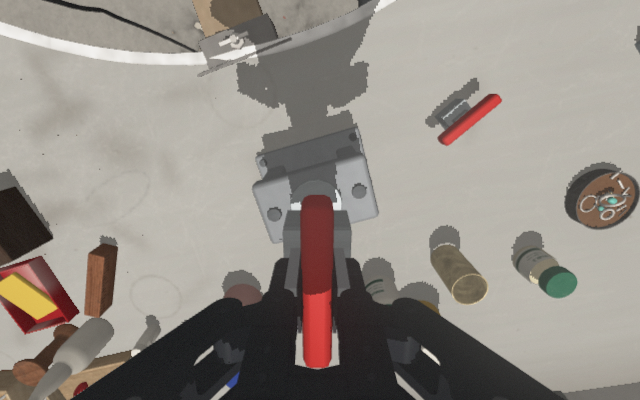

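The bar is centred in the grip: both ends fall equally short of prediction (3–4 px, from rounded ends). The handle hangs upright over the spindle with its hub sides matching. Now a slow guarded lowering.

```bash
python3 - <<'E'
from h import *
sp=np.array([.4771,-.3838])
for z,f in((.160,.06),(.145,.03),(.1265,.03)):
    r=arm.move_straight([*sp,z],feed=f,f_stop=10);s=get_state();print(r,s['clock'],s['tcp_pos'],s['contact_force'],s['moment'])
    if r: break
im=imaging.get_image('side');cv2.imwrite('pics/d_sc.png',cv2.resize(im[200:360,230:390,::-1],None,fx=3.7,fy=3.7))
E
```

```text
False 11.6833 [ 0.4771 -0.3838  0.1598] [-0.468  -0.7153 -1.985 ] [-0.0001 -0.0135 -0.0902]
False 12.3333 [ 0.4772 -0.3839  0.145 ] [ 0.7802 -0.4523 -2.8351] [0.0068 0.0334 0.0533]
True 12.9083 [ 0.4769 -0.3836  0.1272] [-1.6392  0.9474  4.1845] [ 0.0759  0.1074 -0.0074]
```

View pics/d_sc.png

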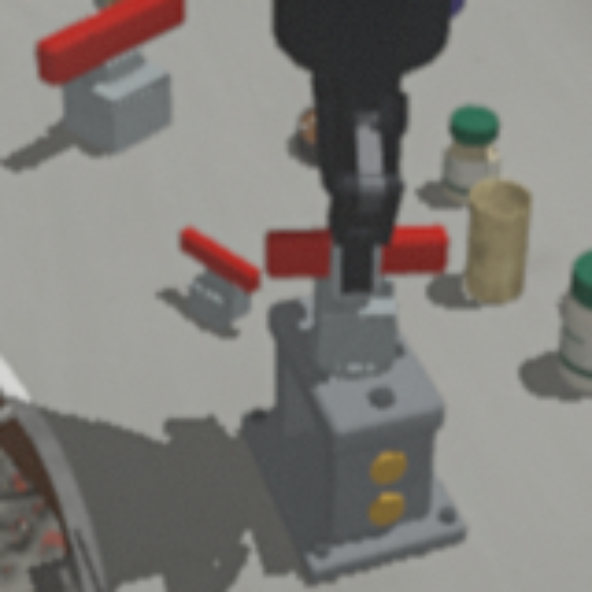

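Contact came at z=0.1272, exactly the home height (0.092 + 0.0352), and the picture shows the hub on the collar. I'll release, back straight up and check.

```bash
python3 - <<'E'
from h import *
import h
claw.ungrasp();t=get_state()['tcp_pos']
arm.move_straight([t[0],t[1],.24],feed=.1,f_stop=15)
arm.movep([.42,-.40,.27],quat_down(np.radians(78.5)));arm.wait(.3)
s=get_state();print(s['clock'],s['tcp_pos'],s['contact_force'],s['gripper_width'])
KV=cam('wrist');im=imaging.get_image('wrist');ims=imaging.get_image('side')
b=min(redblobs(im),key=lambda b:np.hypot(*(b[0]-proj(KV,[.477,-.384,.143])[0])));m=b[2].astype(float)
for dz in(0,.01): print(dz,fit([KV],[m],[.477,-.384,np.radians(-11.5)],(.084,.014,.132+dz,.154+dz)))
KS=cam('side');bs=min(redblobs(ims),key=lambda b:np.hypot(*(b[0]-proj(KS,[.477,-.384,.143])[0])))
print('side bar seen',bs[0],'pred home',proj(KS,[.477,-.384,.143])[0],'pred +5mm',proj(KS,[.477,-.384,.148])[0])
cv2.imwrite('pics/e_w.png',im[:,:,::-1])
cv2.imwrite('pics/e_s.png',cv2.resize(ims[185:345,230:390,::-1],None,fx=3.7,fy=3.7))
E
```

```text
15.6083 [ 0.4205 -0.3996  0.2693] [0.2706 0.0586 0.5581] 0.9978460397542533
0 (array([ 0.4812, -0.3836, -0.1523]), np.float64(0.4288307915758896))
0.01 (array([ 0.4798, -0.3841, -0.1396]), np.float64(0.5211787639032222))
side bar seen [325.7743 267.3431] pred home [325.6461 267.4375] pred +5mm [325.7235 265.0319]
```

View pics/e_s.png

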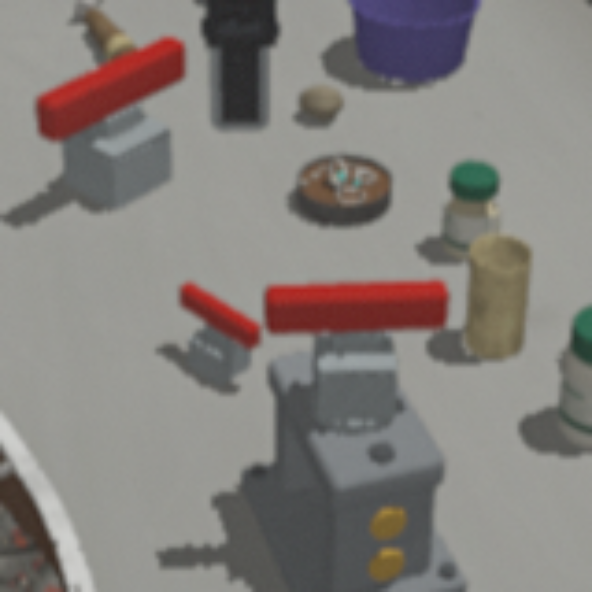

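View pics/e_w.png

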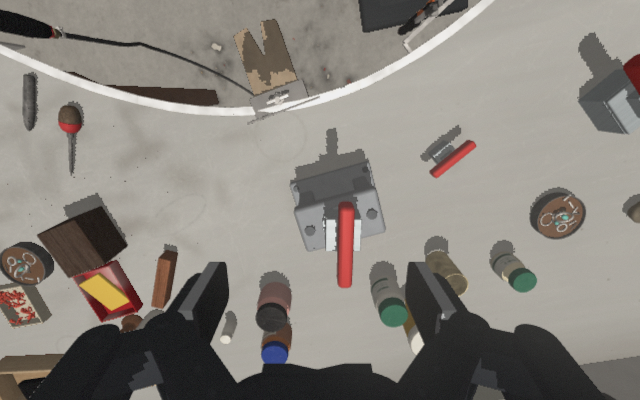

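```bash
python3 -c "
from cell import ticket,get_state
print(ticket.job_done(),get_state()['clock'])"
```

```text
the job is handed in; nothing more can be done
the job is handed in; nothing more can be done
```

The middle-sized red T-handle is back on the spindle, and I handed the job in at about 15.6 s of the 45 s. Handing in reports no verdict.

**What I did:** I picked the handle by its measured bar length (about 78 mm, against 119 and 53 mm for the other two). I gripped it across the bar, turned it about -30° to match the spindle's yaw of about -11.5°, and lowered it with a force stop. Then I opened the fingers and backed away.

**Last checks:**
- **Seated height:** contact came at TCP z = 0.1272, the height I expected for fully home.
- **Side camera:** the bar's centre is within 0.2 px of the predicted home position, where 5 mm too high would show as 2.4 px. The handle looks upright.
- **Gripper:** it is open and clear of everything.
- **Bystanders:** the tin and the pumice look unmoved in the last side picture. I did not specifically check the ring clamp, but I never worked near it and felt no contact.

**Checks that disagreed:**
- **Handle position:** the final wrist-camera fit put the handle about 4 mm off along the bar. It was a poor fit (cost 0.43), probably because the shaded bar end dropped out of the colour mask. The side view and the seated height contradict it.
- **Spindle yaw:** my first estimates ranged from 67° to 82°. A closer view settled it at about 78–81°, well within the ±14° the fit allows.

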